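# Refit the keyhole stop bracket on a roller rack and let the rollers down

## Robot

A 6-joint arm with a two-finger parallel gripper is mounted at the origin on a cart in front of the work surface, level with it; the furniture and walls round the work are solid. World frame = base frame: x ahead of the robot, y to its left, z up, the work surface at z = 0. Lengths are in m, angles in rad, forces in N, time in s.
With the tool pointing down it reaches from about 0.35 to 0.975 m from the base axis. Payload 4.9 kg.
Tool frame: the origin (TCP) lies midway between the tips of the shut fingers; the grasp point (between the pads) lies 19 mm behind it; z points along the fingers, y is the line along which they close (so a half turn about z gives the same grasp; the last joint's range is limited). The gripper opens to 85 mm and grips with 20 to 120 N. Pads are 22 mm wide; open, the fingers measure 114 mm over their backs; the gripper's body (76 mm by 85 mm) begins 54 mm behind the grasp point. The pads swing forward as they close: fully open they stand 13 mm farther back than shut.
Start: joints at [-1.313, 0.053, 1.613, -0, 1.476, -0.119], TCP at [0.23, -0.581, 0.231] pointing down, gripper open.
Joint ranges: [-3.01, 3.01], [-1.01, 2.22], [0.06, 2.58], [-1.02, 4.17], [0.09, 2.62], [-3.14, 3.14]. Speed limits (rad/s): [2.57, 2.57, 3.14, 3.14, 3.14, 3.14].

## Interface

Orientations are given as a rotation vector (axis times angle).
In Python, from station import ctrl gives the robot as it stands. The module is installed in compiled form; this text tells all that it offers.
- The arm moves only by the shell command python3 -m handwheel 'ROWS' [OPENING] [FORCE]. ROWS is JSON, a list of rows, each a list of 2 entries, a list of its own where there are three numbers: the shift along the tool's x, y, z in cm, then the turn, a rotation vector about the tool's x, y, z in rad. In form: [[[tx, ty, tz], [ax, ay, az]], ...]. A call has 1 to 5 rows; each row is the pose to reach, as a shift and turn from the pose commanded when the call began, along the tool's axes at that moment; what a row does not reach only later rows make up. A row lasts 1/8 s, in which the tool goes at most 62.5 mm and 10.7 degrees, less where a joint would pass 70% of its speed; a pose out of reach is approached as far as the arm can. A call with a gripper value outside its range is refused whole. OPENING is the gripper's target within -1 to 1 (shut at 1, half-way at 0, fully open at -1), set as the call begins (- or left out, the last holds). The fingers move at their own pace and stop on an object; FORCE is the grip in N (left out, the last holds). Time passes only in rows, so rows that repeat a pose let the fingers close. It gives the time, the measured TCP pose, the force, the opening and the grip force at its end, in the units of the state.
- ctrl.get_obs(): the state, without advancing time (a new reading comes with each control period).
- ctrl.get_image(name): name is "side" or "top" or "wrist"; returns the picture (480x640x3 uint8, blue, green, red); there is no depth.
- ctrl.calibration(name): a dict with "fx", "fy", "cx", "cy" (pixels), "R" (3x3) and "t" (3): a world point X has camera coordinates R X + t. Camera axes: x right, y down, z forward; pixel columns grow to the right and rows downward; lengths in m; the calibration is good to about 2 mm. A picture is of the moment at which its call begins: read the wrist's pose just before it. calibration takes no time and is no camera call; for the wrist camera it gives the pose at the moment of the call.
- ctrl.finish_job(): hands the job in; it is judged then, once.
Trained networks look in the newest picture that a camera, given by its name, has taken for a name from the list of things; names that differ only in an ending like _2 or _b are one class to them, and where a whole thing is asked for, a point or a joint stands for the part that bears it (a point fixed in the world has none). Each returns a list of dicts, best first, with "score" (0 to 1); they miss things now and then, are a little off and sometimes report something else, mostly with a low value. They report only what shows in the picture. A call takes as long as a camera call.
- ctrl.look_for(camera, query): "position" ([column, row] in pixels, amid what is visible of it).
- ctrl.landmark_of(camera, query): "position" ([column, row] in pixels: a listed point, or the origin of a listed thing).
The state is a dict: "t": time; "q": joint angles; "dq": joint speeds; "effort": joint torques, N m; "tool_pos": TCP position; "tool_rot": TCP orientation; "contact_force": force on the tool from outside, world axes, zero at the start; "wrist_torque": the same for the moment, N m; "opening": finger opening in m; "grip_force": force on a finger pad.
Only numpy, scipy, OpenCV 4.12 (cv2) and the standard library are available. Lean on these libraries where they do the work, as an engineer would, in place of code of your own. Each camera call takes 0.05 s, during which the arm holds its last target. There are 200 camera calls.

## Task

Refit the stop bracket on the sloping roller rack: lower it with its two round holes over the two screw heads and slide it down the slope until the screws are fully home in the narrow ends of the slots, buffer facing the rollers. Then take out the white block that is holding the rollers back, so that all three roll down and lie in a row against the bracket, and leave the block on the worktop clear of the rack. Do not let a roller leave the rack, and leave the pile of trays, the bowls and the marker where they are.

Things in the scene. Friction and masses are not known exactly. Their poses are not given: they have to be found in the camera images.
- rack_deck: sloping deck of a grey sheet-metal rack fixed to the worktop. Origin: middle of its low front edge, on the upper surface, 28 mm above the worktop. x runs up the slope (12 degrees, away from the robot), y to the left along the rollers, z square to the deck. 266 mm long, 138 mm wide; side cheeks rise 16 mm above it, the fence at its upper end 32 mm
- roller_rack: the whole rack, 270 x 146 mm (184 mm wide over its foot tabs). Origin on the worktop under its middle; x horizontal, towards its high end, y left, z vertical. The deck's origin is at x = -129 mm, z = 28 mm in this frame
- screw_left (a point): foot of the left of two shoulder screws, on the deck surface at x = 46 mm, y = +36 mm of rack_deck. The screw stands square to the deck: shank 8 mm thick and 7.5 mm long, then a chamfered head 16 mm wide whose top is 13 mm above the deck
- screw_right (a point): foot of the right screw, the same, at x = 46 mm, y = -36 mm of rack_deck
- bracket_grip (a point): middle of the thickness and width of the loose bracket's upright, 30 mm above the foot's underside, where it can be gripped. x: from the foot to the buffer side, y: along the width, z: up. Upright with black buffer strip: 10 mm thick (x), 116 mm wide, 50 mm high (strip from 12 to 48 mm). Stands on its foot left of the rack; 0.3 kg
- bracket_holes (a point): on the underside of the bracket's foot, midway between the two round holes; 45 mm in -x and 30 mm below bracket_grip, same axes. Foot: 5 mm thick, from x = -20 to +44 mm here. Round holes 24 mm wide at y = +36 and -36 mm; from each a slot 11 mm wide runs 20 mm in +x. Buffer face at x = +50 mm. Set on the deck it stays by friction and must be pushed (some 2 N) 20 mm down the slope to be home
- block_centre (a point): centre of the white plastic block, 32 x 26 x 70 mm, 0.16 kg, that stands on end on the deck against the lowest roller, up to 25 mm left or right of the deck's middle, its centre 152 mm up from the front edge and 35 mm above the deck. Its y axis is its 70 mm length (square to the deck), x (32 mm) runs up the slope, z (26 mm) across it
- stop_block: the same white block; origin in the middle of one of its 32 x 70 mm faces
- roller_1: lowest of three loose aluminium rollers, 28 mm thick and 130 mm long, lying across the deck; origin at its centre, y along its axis. Its axis is 182 mm up from the deck's front edge at first. It weighs 25 g. Resting against the seated bracket its axis is 90 mm up from the front edge
- roller_2: middle roller, the same; finally 118 mm up from the front edge
- roller_3: uppermost roller, the same; finally 146 mm up from the front edge
- tray_pile: bystander: pile of brown pulp trays, 69 x 121 x 53 mm, far to the left; origin in the middle of its underside
- bowl_stack: bystander: nest of white bowls, 67 mm across, 41 mm high, to the left of the rack; origin in the middle of its underside
- black_marker: bystander: black marker pen 136 mm long, 16 mm thick, lying between the rack and the bracket, pointing away from the robot; origin in the middle of its underside

How it is judged:
By the outcome, as a careful person would: the job done as asked, in the order asked, and still so for the second after the job is handed in, with the robot touching nothing.
It also fails if it takes over 72 s, if anything falls off the work surface, if the arm or the gripper's body presses on something with over 40 N, if the wrist force passes 120 N, or if a joint passes its speed limit or range.

## Working session

There is one attempt and no reset: what is moved stays moved. The work goes in short steps, Python scripts to look and compute and a shell command to move; the robot and the scene stay as the last step left them, time stands still between calls to the robot, and variables do not carry over. Pictures are saved under pics/ and viewed, at most 10 in all, crops included, and the job is handed in when it is done.

```bash
mkdir -p pics; cat > h.py <<'E'
import numpy as np, cv2
from scipy.spatial.transform import Rotation as R
from station import ctrl
def snap(n,save=None):
    im=ctrl.get_image(n)
    if save: cv2.imwrite('pics/'+save,im)
    return im
def lm(c,q,k=2):
    return [(np.round(d['position'],1),round(d['score'],2)) for d in ctrl.landmark_of(c,q)[:k]]
def P(cal):
    K=np.array([[cal['fx'],0,cal['cx']],[0,cal['fy'],cal['cy']],[0,0,1]])
    return K@np.c_[np.array(cal['R']),np.array(cal['t'])]
def tri(c1,p1,c2,p2):
    X=cv2.triangulatePoints(P(c1),P(c2),np.float64(p1).reshape(2,1),np.float64(p2).reshape(2,1))
    return (X[:3]/X[3]).ravel()
def onz(c,p,z):
    Rm=np.array(c['R']);o=-Rm.T@np.array(c['t']);d=Rm.T@np.array([(p[0]-c['cx'])/c['fx'],(p[1]-c['cy'])/c['fy'],1])
    return o+d*(z-o[2])/d[2]
def proj(c,X):
    v=P(c)@np.append(X,1);return v[:2]/v[2]
E
python3 - <<'E'
from h import *
a=snap('side','s0.png');b=snap('top','t0.png')
cv2.imwrite('pics/st.png',np.vstack([cv2.resize(a,(400,300)),cv2.resize(b,(400,300))]))
cs,ct=ctrl.calibration('side'),ctrl.calibration('top')
for q in ['rack_deck','roller_rack','screw_left','screw_right','bracket_grip','bracket_holes','block_centre','roller_1','roller_2','roller_3','tray_pile','bowl_stack','black_marker']:
    s=lm('side',q);t=lm('top',q)
    print(q,s,t, tri(cs,s[0][0],ct,t[0][0]).round(4) if s and t else '')
print(ctrl.get_obs())
E
```

```text
rack_deck [(array([373.6, 183.6]), 0.74)] [(array([417.2, 277.8]), 0.74)] [ 0.36   -0.3186  0.0343]
roller_rack [(array([328.6, 178.4]), 0.86)] [(array([430.1, 236.8]), 0.96)] [ 0.4807 -0.3638  0.0083]
screw_left [(array([354.6, 185.3]), 0.78)] [(array([412.3, 261.7]), 0.81)] [ 0.407  -0.306   0.0343]
screw_right [(array([364.9, 171.5]), 0.69)] [(array([447.2, 206.3]), 0.6), (array([437.4, 265.9]), 0.59)] [ 0.4517 -0.38    0.0556]
bracket_grip [(array([321.6, 329.4]), 0.65)] [(array([246.9, 237.4]), 0.96)] [0.4538 0.1631 0.0305]
bracket_holes [(array([341. , 347.8]), 0.56)] [(array([240.7, 254.8]), 0.6), (array([432. , 236.2]), 0.6)] [0.411  0.1827 0.0015]
block_centre [(array([328.7, 147.6]), 0.57)] [(array([449.4, 229.2]), 0.53)] [ 0.4861 -0.3982  0.0834]
roller_1 [(array([306.5, 145.8]), 0.64), (array([310.6, 155.9]), 0.61)] [(array([442.8, 214. ]), 0.79), (array([444. , 206.6]), 0.6)] [ 0.5363 -0.3791  0.0961]
roller_2 [(array([306.5, 145.8]), 0.64), (array([310.6, 155.9]), 0.61)] [(array([442.8, 214. ]), 0.79), (array([444. , 206.6]), 0.6)] [ 0.5363 -0.3791  0.0961]
roller_3 [(a
[... 452 characters left out ...]
 [ 0.4109 -0.0165  0.0041]
{'t': 1.4, 'q': array([-1.31301484e+00,  5.26965589e-02,  1.61291080e+00, -1.63056546e-05,
        1.47599780e+00, -1.19036557e-01]), 'dq': array([-0.00023762,  0.00181996, -0.00035438,  0.00082922, -0.0004538 ,
        0.00061035]), 'effort': array([ 1.48345116e-04, -3.93670070e+01, -3.70453763e+01, -1.11257227e-04,
        5.07360201e-04,  2.05863230e-06]), 'tool_pos': array([ 0.22994617, -0.58113733,  0.23129925]), 'tool_rot': array([-3.08598573e+00, -5.88408957e-01,  2.67985318e-05]), 'contact_force': array([-0.26815684,  0.52480568, -0.10770601]), 'wrist_torque': array([-0.02633056,  0.00897188,  0.0127399 ]), 'grip_force': 0.0, 'opening': 0.08528046178386238}
```

View pics/t0.png

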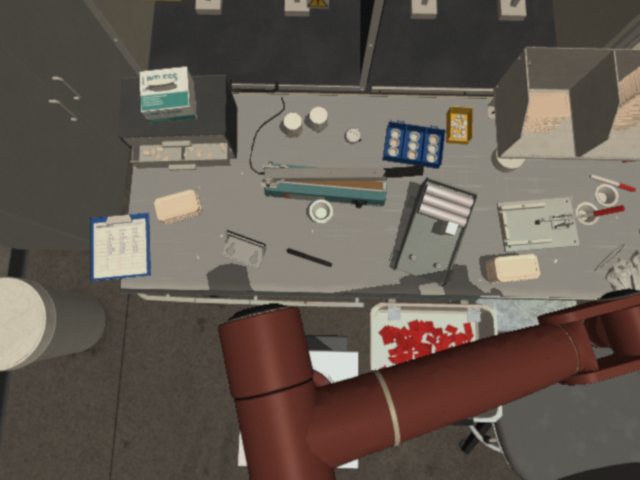

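View pics/s0.png

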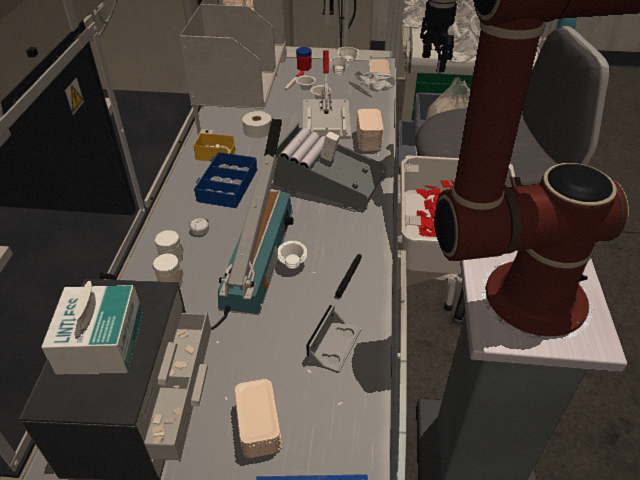

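The top picture shows the rack at (395–475, 180–285), with the rollers at its far right end, the block near (452, 228), the bracket near (243, 250) with its upright on the far side, and the marker near (309, 257). The side picture agrees with this: bracket at (333, 335), block at (330, 148). I'll take a closer wrist view over the rack on the way.

```bash
cat >> h.py <<'E'
def go(pos,yaw,tilt=0,n=None):
    """shift (cm) and turn (tool axes) to put TCP at pos, tool x heading yaw deg; tilt deg = nose-up of the slope frame about its y (slope x heading yaw-90)"""
    o=ctrl.get_obs(); A=R.from_rotvec(o['tool_rot'])
    y=np.radians(yaw); T=R.from_matrix(np.array([[np.cos(y),np.sin(y),0],[np.sin(y),-np.cos(y),0],[0,0,-1]]).T.T)
    if tilt:
        ax=np.array([-np.sin(y-np.pi/2),np.cos(y-np.pi/2),0])
        T=R.from_rotvec(-np.radians(tilt)*ax)*T
    s=A.inv().apply(np.array(pos)-o['tool_pos'])*100; r=(A.inv()*T).as_rotvec()
    print('shift cm',s.round(2),'turn',r.round(3),'rows>=',max(np.linalg.norm(s)/6.25,np.linalg.norm(r)/.187).round(1),'t',o['t'])
    return T
E
python3 -c "
from h import *
T=go([.40,-.30,.36],70); print(T.as_matrix())"
```

```text
shift cm [ 26.16 -19.88 -12.87] turn [-0.     0.    -0.845] rows>= 5.6 t 1.4
[[ 0.34202014  0.93969262  0.        ]
 [ 0.93969262 -0.34202014  0.        ]
 [ 0.          0.         -1.        ]]
```

```bash
python3 -m handwheel '[[[3,-2,-4],[0,0,-0.17]],[[8,-6,-7],[0,0,-0.34]],[[13,-10,-10],[0,0,-0.5]],[[18,-14,-12],[0,0,-0.67]],[[22,-17,-12.9],[0,0,-0.845]]]'; python3 -m handwheel '[[[3,3,0],[0,0,0]],[[3,3,0],[0,0,0]]]'
python3 - <<'E'
from h import *
go([.40,-.30,.36],70)
c=ctrl.calibration('wrist'); snap('wrist','w1.png')
print(np.round(-np.array(c['R']).T@np.array(c['t']),3),np.round(c['R'],2))
for q in ['rack_deck','screw_left','screw_right','block_centre','roller_1']:
    print(q,lm('wrist',q))
np.savez('w1.npz',**{k:np.array(v) for k,v in c.items()})
E
```

```text
t: 2.02
tool_pos: [0.3682, -0.3482, 0.3599]
tool_rot: [2.567, 1.807, 0.001]
contact_force: [1.4, -1.0, -0.5]
opening: 0.0855
grip_force: 0.0
t: 2.28
tool_pos: [0.4076, -0.3301, 0.3587]
tool_rot: [2.569, 1.807, 0.001]
contact_force: [0.2, -0.7, 0.9]
opening: 0.0852
grip_force: 0.0
shift cm [ 2.58 -1.73 -0.13] turn [0.001 0.    0.004] rows>= 0.5 t 2.275
[ 0.433 -0.262  0.502] [[ 0.94 -0.34  0.  ]
 [-0.32 -0.9   0.29]
 [-0.1  -0.27 -0.96]]
rack_deck [(array([287.6, 201.2]), 0.63), (array([403.9, 228.3]), 0.44)]
screw_left [(array([321.7, 174.6]), 0.57)]
screw_right [(array([326. , 227.1]), 0.67)]
block_centre [(array([404.3, 229.1]), 0.94)]
roller_1 [(array([432.5, 209.1]), 0.81), (array([483.2, 202.3]), 0.59)]
```

View pics/w1.png

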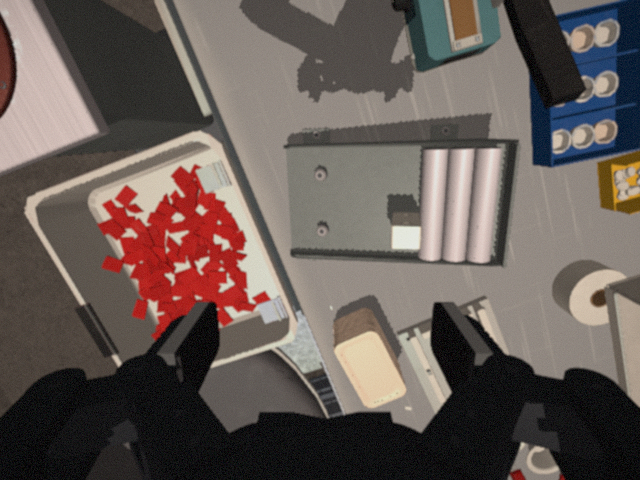

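The wrist view shows the screw heads at (321, 174) and (322, 229), the block's top face at (406, 237), and the three rollers at columns 432, 457 and 483. I'll take a second view on the way to the bracket.

```bash
python3 -m handwheel '[[[4,1,0],[0,0,0]],[[8,2,0],[0,0,0]],[[8,2,0],[0,0,0]]]'
python3 - <<'E'
from h import *
c1=dict(np.load('w1.npz')); c=ctrl.calibration('wrist'); snap('wrist','w2.png')
np.savez('w2.npz',**{k:np.array(v) for k,v in c.items()})
p1=dict(screw_left=[321.7,174.6],screw_right=[326,227.1],rack_deck=[287.6,201.2],block_centre=[404.3,229.1],roller_1=[432.5,209.1])
for q in p1:
    l=lm('wrist',q); print(q,l,[tri(c1,p1[q],c,x[0]).round(4) for x in l])
go([.43,.16,.36],67)
E
```

```text
t: 2.95
tool_pos: [0.4525, -0.2625, 0.3584]
tool_rot: [-2.572, -1.805, -0.0]
contact_force: [0.8, -0.7, 0.1]
opening: 0.0856
grip_force: 0.0
screw_left [(array([307.1, 235.1]), 0.89)] [array([ 0.4121, -0.3091,  0.0444])]
screw_right [(array([309.7, 283.7]), 0.81)] [array([ 0.3942, -0.3714,  0.0562])]
rack_deck [(array([276.9, 256.4]), 0.95)] [array([ 0.3558, -0.3305,  0.0164])]
block_centre [(array([385.5, 287.4]), 0.58)] [array([ 0.4868, -0.4042,  0.0689])]
roller_1 [(array([457.2, 266.1]), 0.81), (array([436.6, 266.5]), 0.74)] [array([ 0.5325, -0.3619,  0.165 ]), array([ 0.5449, -0.4014,  0.0527])]
shift cm [ 39.11 -16.6   -0.18] turn [-0.     0.     0.051] rows>= 6.8 t 3.25
```

View pics/w2.png

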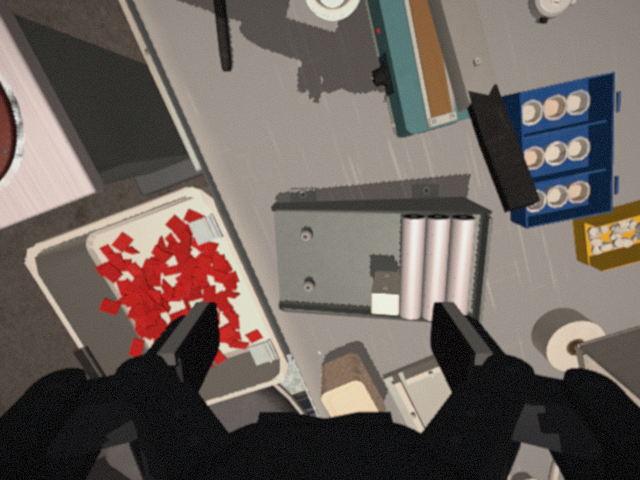

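The second wrist view shows the screw heads at (307, 234) and (309, 285) and the block's top at (385, 303). I'll fit the rack pose (x, y, z, yaw) to all of these points together.

```bash
cat > fit.py <<'E'
from h import *
from scipy.optimize import least_squares
c1=dict(np.load('w1.npz'));c2=dict(np.load('w2.npz'));ct=ctrl.calibration('top');cs=ctrl.calibration('side')
def deck(p): return R.from_euler('z',p[3])*R.from_euler('y',-np.radians(12))
def world(p,l): return p[:3]+deck(p).apply(l)
h=.0115
obs=[(c1,[.046,.036,h],[321,173.5]),(c1,[.046,-.036,h],[322,229]),(c2,[.046,.036,h],[307,234]),(c2,[.046,-.036,h],[309,285]),
(c1,[.046,.036,0],[321.7,174.6]),(c1,[.046,-.036,0],[326,227.1]),(c2,[.046,.036,0],[307.1,235.1]),(c2,[.046,-.036,0],[309.7,283.7]),
(c1,[0,0,0],[287.6,201.2]),(c2,[0,0,0],[276.9,256.4]),(ct,[0,0,0],[417.2,277.8]),(cs,[0,0,0],[373.6,183.6]),(cs,[.046,.036,0],[354.6,185.3]),(ct,[.046,.036,0],[412.3,261.7]),(cs,[.046,-.036,0],[364.9,171.5]),
# roller 1 and block unknown lateral: rollers' middle axis (roller 2) top centre
(c2,[.210,0,.028],[438,267]),(c1,[.210,0,.028],[459,206])]
f=lambda p: np.concatenate([proj(c,world(p,l))-u for c,l,u in obs])
s=least_squares(f,[.36,-.32,.03,-.3],loss='soft_l1')
if __name__=='__main__':
    print(s.x.round(4),np.degrees(s.x[3]).round(2)); print(f(s.x).reshape(-1,2).round(1).tolist())
    # block lateral offset with x=.152: top face pixel centres
    g=lambda v:np.concatenate([proj(c,world(s.x,[.152,v[0],.07]))-u for c,u in((c1,[406,237.5]),(c2,[385,303]))])
    b=least_squares(g,[0.]);print('block y',b.x,b.fun.round(1))
E
python3 fit.py
```

```text
[ 0.3592 -0.3289  0.0258 -0.3042] -17.43
[[-1.1, 0.3], [0.4, 0.5], [-1.3, 0.7], [-0.3, 0.3], [0.2, -1.8], [-1.8, 0.1], [0.8, -2.7], [1.1, -1.7], [1.8, -0.5], [0.5, 0.3], [3.4, -2.1], [2.0, 0.7], [0.0, -0.4], [1.2, -5.6], [-0.7, -1.8], [-2.1, 2.5], [-0.5, -1.1]]
block y [-0.02726994] [-0.1 -0.2  0.   0.3]
```

```bash
python3 -m handwheel '[[[6,-2.6,0],[0,0,0]],[[12,-5.2,0],[0,0,0]],[[18,-7.8,0],[0,0,0]],[[24,-10.3,0],[0,0,0]],[[29,-12.3,0],[0,0,0]]]'; python3 -m handwheel '[[[4,-1.5,2],[0,0,0]],[[4,-1.5,2],[0,0,0]]]'
python3 - <<'E'
from h import *
c=ctrl.calibration('wrist'); snap('wrist','w3.png')
np.savez('w3.npz',**{k:np.array(v) for k,v in c.items()})
cs,ct=ctrl.calibration('side'),ctrl.calibration('top')
S=dict(bracket_grip=([321.6,329.4],[246.9,237.4]),bracket_holes=([341,347.8],[240.7,254.8]))
for q in S:
    l=lm('wrist',q); print(q,l,[(tri(cs,S[q][0],c,x[0]).round(4),tri(ct,S[q][1],c,x[0]).round(4)) for x in l])
print(ctrl.get_obs()['tool_pos'])
E
```

```text
t: 3.88
tool_pos: [0.4353, 0.0498, 0.3586]
tool_rot: [2.574, 1.799, 0.002]
contact_force: [1.5, 0.4, 0.6]
opening: 0.0855
grip_force: 0.0
t: 4.12
tool_pos: [0.4344, 0.093, 0.3366]
tool_rot: [-2.568, -1.806, 0.004]
contact_force: [0.1, -0.3, 0.1]
opening: 0.0855
grip_force: 0.0
bracket_grip [(array([320.8, 130.9]), 0.65)] [(array([0.4527, 0.1635, 0.0303]), array([0.4558, 0.1627, 0.035 ]))]
bracket_holes [(array([284.4, 133.2]), 0.82)] [(array([ 0.4107,  0.1773, -0.0055]), array([0.41  , 0.1788, 0.0148]))]
[0.43557468 0.09040103 0.33872654]
```

View pics/w3.png

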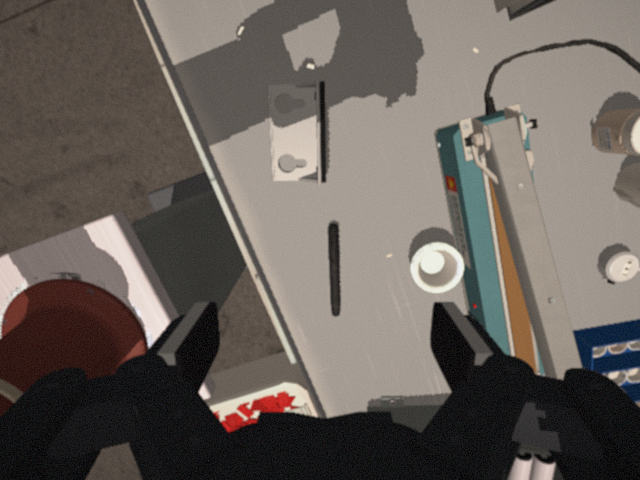

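The wrist view shows the bracket's round holes near (286, 103) and (290, 163), the slots toward the upright at column 323, and the buffer on the right. I'll go above it and take a closer view.

```bash
python3 - <<'E'
from h import *
c=dict(np.load('w3.npz'))
a,b=onz(c,[286,102.5],.004),onz(c,[290.5,163],.004); u,v=onz(c,[321.5,83],.05),onz(c,[325,182],.05)
print(a,b,(a+b)/2,np.linalg.norm(a-b),np.degrees(np.arctan2(*(a-b)[[1,0]])));print(u,v,(u+v)/2,np.linalg.norm(u-v),np.degrees(np.arctan2(*(u-v)[[1,0]])))
go([.454,.163,.20],67)
E
```

```text
[0.4256118 0.2099332 0.004    ] [0.40412897 0.13971336 0.004     ] [0.41487039 0.17482328 0.004     ] 0.07343253563604366 72.98920193801803
[0.47307583 0.2106448  0.05      ] [0.44001231 0.10729212 0.05      ] [0.45654407 0.15896846 0.05      ] 0.10851254785764458 72.2600228750502
shift cm [ 7.46 -0.77 13.87] turn [0.001 0.    0.051] rows>= 2.5 t 4.275
```

```bash
python3 -m handwheel '[[[2.5,-0.3,5],[0,0,-0.02]],[[5,-0.6,9],[0,0,-0.045]],[[7.5,-0.8,13.8],[0,0,-0.045]],[[7.5,-0.8,13.8],[0,0,-0.045]]]' 0
python3 - <<'E'
from h import *
c=ctrl.calibration('wrist'); snap('wrist','w4.png')
np.savez('w4.npz',**{k:np.array(v) for k,v in c.items()})
print(lm('wrist','bracket_grip'),lm('wrist','bracket_holes'))
o=ctrl.get_obs();print(o['tool_pos'],R.from_rotvec(o['tool_rot']).as_matrix()[:,0], o['opening'])
E
```

```text
t: 4.78
tool_pos: [0.4516, 0.1634, 0.1963]
tool_rot: [-2.53, -1.856, 0.012]
contact_force: [-0.6, -0.6, -0.2]
opening: 0.0429
grip_force: 0.0
[(array([332.2, 215.8]), 0.58)] [(array([281.5, 211.2]), 0.69)]
[0.45496053 0.16349452 0.20274274] [0.30128419 0.95353356 0.00125822] 0.04274231749696106
```

View pics/w4.png

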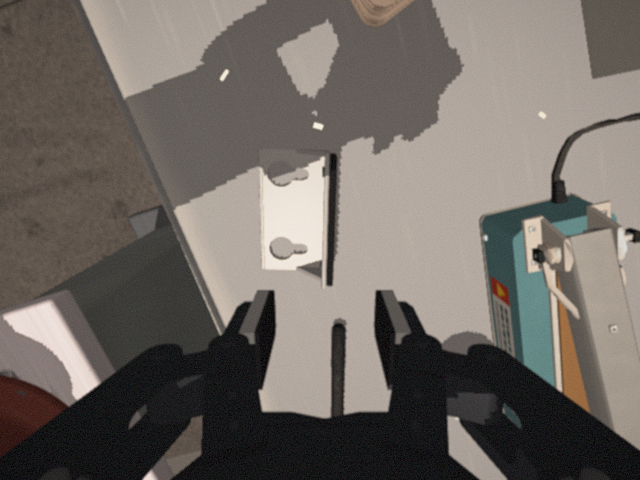

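The closer view shows the round holes at (280, 174) and (282, 247), and the upright's top edge from (330, 153) to (326, 286).

```bash
python3 - <<'E'
from h import *
c=dict(np.load('w4.npz'));c3=dict(np.load('w3.npz'))
a,b=onz(c,[280,174],.004),onz(c,[282,247],.004); u,v=onz(c,[330,153],.05),onz(c,[326,286],.05)
for u,v in((a,b),(u,v)): print((u+v)/2,np.linalg.norm(u-v),np.degrees(np.arctan2(*(u-v)[[1,0]])))
print(tri(c3,[320.8,130.9],c,[332.2,215.8]),tri(c3,[284.4,133.2],c,[281.5,211.2]),tri(c3,[286,102.5],c,[280,174]),tri(c3,[290.5,163],c,[282,247]))
o=ctrl.get_obs();print(proj(c,o['tool_pos']-[0,0,.15]))
go([.455,.162,.016],72.5)
E
```

```text
[0.41140034 0.17534222 0.004     ] 0.07067124870426862 72.03200122293102
[0.45388089 0.16239177 0.05      ] 0.11292654575171325 70.99148233473178
[0.45648803 0.16331897 0.03106885] [0.41152014 0.1763481  0.00654571] [0.42529274 0.20925202 0.01561028] [0.40203713 0.14046441 0.00238291]
[328.75344521 222.3655758 ]
shift cm [-1.600e-01 -1.000e-02  1.867e+01] turn [ 0.003 -0.001 -0.001] rows>= 3.0 t 4.925
```

```bash
python3 -m handwheel '[[[-0.1,0,5],[0,0,0]],[[-0.1,0,11],[0,0,0]],[[-0.1,0,15],[0,0,0]],[[-0.1,0,18.7],[0,0,0]],[[-0.1,0,18.7],[0,0,0]]]'; python3 -m handwheel '[[[0,0,0],[0,0,0]],[[0,0,0],[0,0,0]],[[0,0,0],[0,0,0]],[[0,0,0],[0,0,0]]]' 1 50; python3 -m handwheel '[[[0,0,-3],[0,0,0]],[[0,0,-8],[0,0,0]],[[0,0,-13],[0,0,0]],[[0,0,-13],[0,0,0]]]'
python3 - <<'E'
from h import *
snap('wrist','w5.png');snap('side','s5.png')
c=ctrl.calibration('wrist')
print(lm('wrist','bracket_grip'),lm('wrist','bracket_holes'))
np.savez('w5.npz',**{k:np.array(v) for k,v in c.items()})
o=ctrl.get_obs();np.savez('o5.npz',p=o['tool_pos'],r=o['tool_rot']);print(o['tool_pos'],R.from_rotvec(o['tool_rot']).as_matrix()[:,0], o['opening'])
E
```

```text
t: 5.55
tool_pos: [0.4527, 0.1625, 0.0129]
tool_rot: [-2.533, -1.857, 0.004]
contact_force: [0.1, -0.0, 0.2]
opening: 0.0425
grip_force: 0.0
t: 6.05
tool_pos: [0.4555, 0.1641, 0.0166]
tool_rot: [2.53, 1.858, 0.007]
contact_force: [-1.2, -0.7, 7.1]
opening: 0.0092
grip_force: 50.7
t: 6.55
tool_pos: [0.4568, 0.1644, 0.1497]
tool_rot: [2.528, 1.857, 0.017]
contact_force: [1.0, 0.7, -2.3]
opening: 0.0094
grip_force: 49.4
[(array([327., 325.]), 0.92)] [(array([231.2, 294.8]), 0.94)]
[0.45174018 0.16340153 0.14140673] [ 0.29923731  0.95417731 -0.00163819] 0.009210832471093172
```

View pics/w5.png

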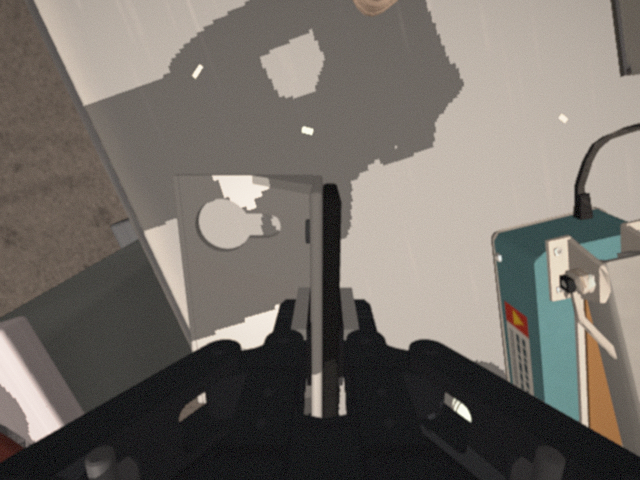

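The bracket is gripped by its upright, with the left round hole in view at (222, 223). I'll work out where it sits in the hand and the target above the screws.

```bash
cat > plan.py <<'E'
from fit import *
p=s.x.copy(); p[2]=.028
D=deck(p)
def plan(dh, up, dx=0, slide=0, grip=-.045):
    # hole mid at deck (46-slide, 0, up). tool: x=deck y, y=deck x, z=-deck z
    T=R.from_matrix(D.as_matrix()@np.array([[0,1,0],[1,0,0],[0,0,-1.]]))
    Hw=world(p,[.046-slide,0,up]); tcp=Hw-T.apply([dx,grip,dh])
    o=ctrl.get_obs();A=R.from_rotvec(o['tool_rot'])
    print('tcp',tcp.round(4),'shift',(A.inv().apply(tcp-o['tool_pos'])*100).round(2),'turn',(A.inv()*T).as_rotvec().round(3),'now',o['tool_pos'].round(4),'F',o['contact_force'].round(1),'t',o['t'])
E
python3 - <<'E'
from plan import *
c=dict(np.load('w5.npz'));o=np.load('o5.npz');A=R.from_rotvec(o['r'])
# undo height noise: use camera-relative ray in tool frame
Rm=c['R'];ow=-Rm.T@c['t']
for px in([222,223],[320,180],[231.2,294.8],[327,325]):
    d=Rm.T@np.array([(px[0]-c['cx'])/c['fx'],(px[1]-c['cy'])/c['fy'],1])
    a=A.inv().apply(ow-o['p']);b=A.inv().apply(d)
    for z in(.013,.016,-.034,-.014): print(px,z,(a+b*(z-a[2])/b[2]).round(4))
plan(.016,.06)
E
```

```text
[222, 223] 0.013 [ 0.0337 -0.0443  0.013 ]
[222, 223] 0.016 [ 0.033  -0.0451  0.016 ]
[222, 223] -0.034 [ 0.0453 -0.0307 -0.034 ]
[222, 223] -0.014 [ 0.0403 -0.0365 -0.014 ]
[320, 180] 0.013 [0.053  0.0001 0.013 ]
[320, 180] 0.016 [0.0526 0.0001 0.016 ]
[320, 180] -0.034 [ 0.0588  0.0005 -0.034 ]
[320, 180] -0.014 [ 0.0564  0.0004 -0.014 ]
[231.2, 294.8] 0.013 [-0.0018 -0.0427  0.013 ]
[231.2, 294.8] 0.016 [-0.0032 -0.0436  0.016 ]
[231.2, 294.8] -0.034 [ 0.0203 -0.0296 -0.034 ]
[231.2, 294.8] -0.014 [ 0.0109 -0.0352 -0.014 ]
[327, 325] 0.013 [-0.0182  0.0033  0.013 ]
[327, 325] 0.016 [-0.0199  0.0034  0.016 ]
[327, 325] -0.034 [ 0.0087  0.0028 -0.034 ]
[327, 325] -0.014 [-0.0027  0.003  -0.014 ]
tcp [ 0.4291 -0.3509  0.1213] shift [-49.75  13.23   2.06] turn [-0.212  0.002  0.001] now [0.4517 0.1634 0.1414] F [ 0.5  0.3 -3.2] t 6.75
```

```bash
python3 -m handwheel '[[[-5,0,-1],[-0.05,0,0]],[[-11,0.5,-2],[-0.1,0,0]],[[-17,1.5,-2],[-0.16,0,0]],[[-23,3,-2],[-0.212,0,0]],[[-29,5,-2],[-0.212,0,0]]]'; python3 -c "
from plan import *
plan(.016,.10,-.0025)"
```

```text
t: 7.38
tool_pos: [0.4119, -0.128, 0.1609]
tool_rot: [2.391, 1.757, 0.186]
contact_force: [2.0, -0.6, -2.1]
opening: 0.0096
grip_force: 49.5
tcp [ 0.4219 -0.346   0.1604] shift [-20.51   7.3    1.59] turn [ 0.    -0.001  0.001] now [ 0.4119 -0.128   0.1609] F [ 2.  -0.6 -2.1] t 7.375
```

```bash
python3 -m handwheel '[[[-5,2,0.5],[0,0,0]],[[-11,4,1],[0,0,0]],[[-16,6,1.5],[0,0,0]],[[-20,7,1.5],[0,0,0]],[[-20,7,1.5],[0,0,0]]]'; python3 -m handwheel '[[[0,0,0],[0,0,0]]]'; python3 - <<'E'
from plan import *
snap('wrist','w6.png')
c=ctrl.calibration('wrist');np.savez('w6.npz',**{k:np.array(v) for k,v in c.items()})
o=ctrl.get_obs();np.savez('o6.npz',p=o['tool_pos'],r=o['tool_rot'])
print([proj(c,world(p,[.046,y,.013])).round(0) for y in(.036,-.036)],lm('wrist','screw_left'))
plan(.016,.10,-.0025); plan(.016,.03,-.0025)
E
```

```text
t: 8.0
tool_pos: [0.4211, -0.3411, 0.161]
tool_rot: [2.397, 1.753, 0.185]
contact_force: [-0.1, 0.6, -3.1]
opening: 0.0094
grip_force: 49.6
t: 8.12
tool_pos: [0.4216, -0.3382, 0.1611]
tool_rot: [2.394, 1.757, 0.187]
contact_force: [0.2, -0.0, -2.2]
opening: 0.0093
grip_force: 49.6
[array([262., 202.]), array([266., 297.])] []
tcp [ 0.4219 -0.346   0.1604] shift [-0.78  0.18  0.2 ] turn [ 0.    -0.002  0.001] now [ 0.4221 -0.3379  0.162 ] F [ 0.5  0.4 -2.4] t 8.225
tcp [ 0.4358 -0.3504  0.0919] shift [-0.79  0.18  7.2 ] turn [ 0.    -0.002  0.001] now [ 0.4221 -0.3379  0.162 ] F [ 0.5  0.4 -2.4] t 8.225
```

View pics/w6.png

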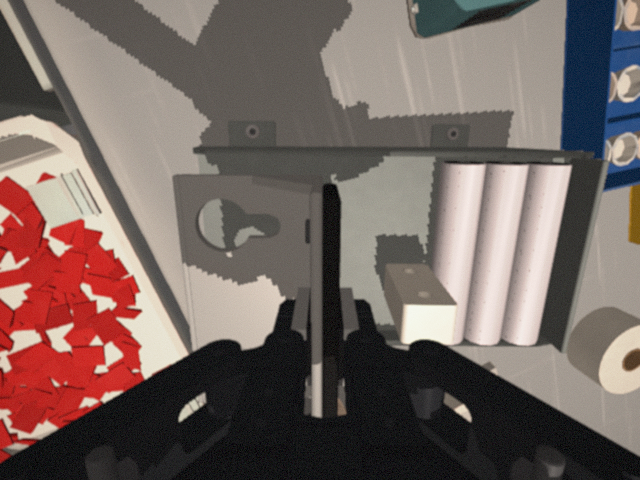

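The view shows the bracket over the rack, with its left hole at (222, 223), the rollers at (440–570, 163–345), the block top at (428, 322), and the left cheek edge running from (196, 150) to (600, 155). The screws are hidden by the foot, so I'll check the fit on visible features.

```bash
python3 - <<'E'
from plan import *
c=dict(np.load('w6.npz'))
for n,l in dict(cheekLlow=[0,.071,.016],cheekLmid=[.13,.071,.016],r2L=[.21,.065,.014],r2R=[.21,-.065,.014],r1L=[.182,.065,.014],r3R=[.238,-.065,.014],blocktop=[.152,-.027,.07],blocklowL=[.136,-.014,.07],blockTopR=[.168,-.040,.07]).items():
    print(n,proj(c,world(p,l)).round(0))
a=ctrl.get_image('wrist'); cv2.imwrite('pics/w6b.png',a)
w=dict(np.load('w1.npz'))
for k in('w1','w2'):
    w=dict(np.load(k+'.npz'));print(k,[proj(w,world(p,[.046,y,.013])).round(1) for y in(.036,-.036)])
E
```

```text
cheekLlow [189. 151.]
cheekLmid [386. 151.]
r2L [504. 160.]
r2R [480. 332.]
r1L [462. 160.]
r3R [517. 332.]
blocktop [430. 325.]
blocklowL [404. 305.]
blockTopR [454. 344.]
w1 [array([319.7, 174.2]), array([322.1, 230.2])]
w2 [array([305.3, 235.5]), array([308.4, 286.5])]
```

```bash
python3 -m handwheel '[[[-0.7,0.4,2],[0,0,0]],[[-0.7,0.4,4.5],[0,0,0]],[[-0.7,0.4,7],[0,0,0]],[[-0.7,0.4,7],[0,0,0]],[[-0.7,0.4,7],[0,0,0]]]'; python3 - <<'E'
from plan import *
plan(.016,.013,-.0025)
im=snap('wrist');im2=snap('side')
c=ctrl.calibration('side');u=proj(c,world(p,[.06,0,.02])).astype(int)
print(u)
cr=cv2.resize(im2[u[1]-45:u[1]+45,u[0]-60:u[0]+60],(800,600),interpolation=cv2.INTER_CUBIC)
cv2.imwrite('pics/c7.png',np.vstack([cv2.resize(im[100:400,100:500],(400,300)),cv2.resize(cr,(400,300))]))
E
```

```text
t: 8.9
tool_pos: [0.4386, -0.3516, 0.0968]
tool_rot: [2.388, 1.755, 0.187]
contact_force: [0.4, -0.5, -1.8]
opening: 0.0096
grip_force: 49.4
tcp [ 0.4392 -0.3514  0.0753] shift [ 0.04 -0.41  2.12] turn [0.004 0.    0.001] now [ 0.4386 -0.3516  0.0968] F [ 0.4 -0.5 -1.8] t 8.9
[356 168]
```

View pics/c7.png

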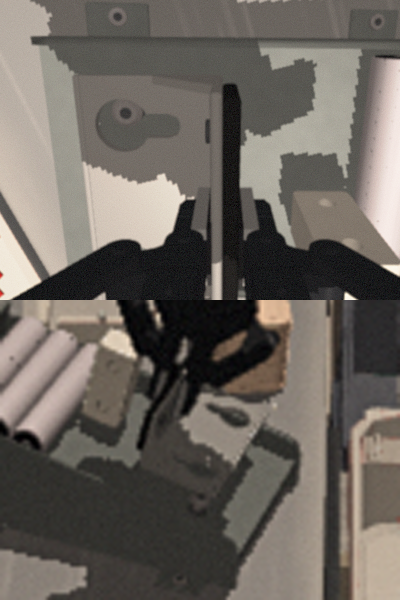

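The wrist view shows the left screw head through the round hole, head at (225, 213) and hole centre at (223, 227). I'll work out the remaining offset.

```bash
python3 - <<'E'
from plan import *
c=ctrl.calibration('wrist');o=ctrl.get_obs();A=R.from_rotvec(o['tool_rot'])
Rm=np.array(c['R']);ow=-Rm.T@np.array(c['t'])
def ray(px,z):
    d=Rm.T@np.array([(px[0]-c['cx'])/c['fx'],(px[1]-c['cy'])/c['fy'],1])
    a=A.inv().apply(ow-o['tool_pos']);b=A.inv().apply(d);return (a+b*(z-a[2])/b[2])*1e3
print('head',ray([225,213],.037).round(1),ray([225,213],.035).round(1),'hole',ray([223,227],.011).round(1),ray([223,227],.0135).round(1))
E
```

```text
head [ 32.9 -49.9  37. ] [ 33.3 -49.3  35. ] hole [ 32.3 -43.9  11. ] [ 31.6 -44.6  13.5]
```

```bash
python3 -m handwheel '[[[0.05,-0.4,1],[0,0,0]],[[0.05,-0.4,1.9],[0,0,0]],[[0.05,-0.4,1.9],[0,0,0]]]';  python3 - <<'E'
from plan import *
im=snap('wrist');cv2.imwrite('pics/c8.png',cv2.resize(im[180:270,160:310],(600,360),interpolation=cv2.INTER_CUBIC))
plan(.016,.0,-.0025)
E
```

```text
t: 9.38
tool_pos: [0.4377, -0.3506, 0.0748]
tool_rot: [2.392, 1.756, 0.187]
contact_force: [0.2, 0.6, -2.9]
opening: 0.0087
grip_force: 49.5
tcp [ 0.4417 -0.3522  0.0626] shift [-0.01  0.12  1.34] turn [ 0.001 -0.001  0.   ] now [ 0.438  -0.3509  0.0755] F [-0.2 -0.2 -2.1] t 9.425
```

View pics/c8.png

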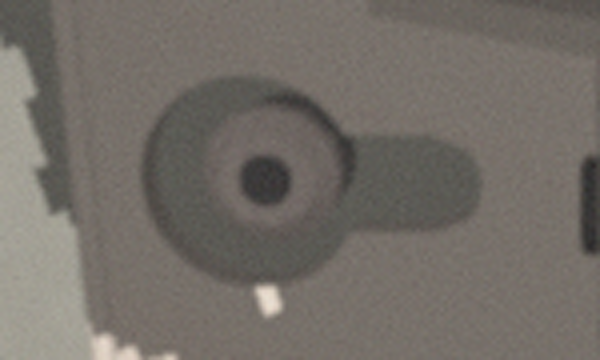

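The head shows through the round hole, 2–3 mm toward the slot side. I'll correct by +2 mm and lower in small steps.

```bash
python3 -m handwheel '[[[0.05,0.2,0.3],[0,0,0]],[[0.05,0.2,0.7],[0,0,0]],[[0.05,0.2,1.0],[0,0,0]],[[0.05,0.2,1.0],[0,0,0]]]';python3 -m handwheel '[[[0,0,0.2],[0,0,0]],[[0,0,0.2],[0,0,0]]]'; python3 -c "
from plan import *
plan(.016,0,-.0025)"
```

```text
t: 9.93
tool_pos: [0.4422, -0.3519, 0.0666]
tool_rot: [2.39, 1.755, 0.187]
contact_force: [-0.9, 1.2, -2.4]
opening: 0.0093
grip_force: 49.5
t: 10.18
tool_pos: [0.4428, -0.3521, 0.065]
tool_rot: [2.39, 1.755, 0.187]
contact_force: [0.2, -0.3, -3.1]
opening: 0.0092
grip_force: 49.5
tcp [ 0.4417 -0.3522  0.0626] shift [-0.04 -0.15  0.21] turn [ 0.002 -0.     0.   ] now [ 0.4428 -0.3521  0.065 ] F [ 0.2 -0.3 -3.1] t 10.175
```

```bash
python3 -m handwheel '[[[0,0,0.1],[0,0,0]],[[0,0,0.2],[0,0,0]],[[0,0,0.2],[0,0,0]]]'; python3 -m handwheel '[[[0,0,0.1],[0,0,0]],[[0,0,0.1],[0,0,0]]]'
```

```text
t: 10.55
tool_pos: [0.4432, -0.3524, 0.0638]
tool_rot: [2.39, 1.755, 0.187]
contact_force: [-2.9, 2.9, 4.5]
opening: 0.0093
grip_force: 50.4
t: 10.8
tool_pos: [0.4433, -0.3524, 0.0637]
tool_rot: [2.39, 1.756, 0.186]
contact_force: [-7.1, 6.4, 11.2]
opening: 0.009
grip_force: 51.6
```

Contact is at deck level (foot about 1 mm from the model height), so both heads are through. Ease off and slide down the slope.

```bash
python3 -m handwheel '[[[0,0,-0.1],[0,0,0]],[[0,-0.3,-0.15],[0,0,0]],[[0,-0.6,-0.15],[0,0,0]],[[0,-0.9,-0.15],[0,0,0]],[[0,-0.9,-0.15],[0,0,0]]]'; python3 -c "
from plan import *
plan(.016,0,-.0025,.02)"
```

```text
t: 11.42
tool_pos: [0.4346, -0.3498, 0.0619]
tool_rot: [2.39, 1.755, 0.187]
contact_force: [-0.5, -0.2, 0.5]
opening: 0.009
grip_force: 50.0
tcp [ 0.4231 -0.3464  0.0584] shift [-0.02 -1.25  0.08] turn [0.003 0.    0.   ] now [ 0.4346 -0.3498  0.0619] F [-0.5 -0.2  0.5] t 11.425
```

```bash
python3 -m handwheel '[[[0,-0.3,0],[0,0,0]],[[0,-0.6,0],[0,0,0]],[[0,-0.9,0],[0,0,0]],[[0,-0.9,0],[0,0,0]]]'; python3 -m handwheel '[[[0,-0.2,0],[0,0,0]],[[0,-0.3,0],[0,0,0]],[[0,-0.3,0],[0,0,0]]]'; python3 -c "
from plan import *
plan(.016,0,-.0025,.02)"
```

```text
t: 11.92
tool_pos: [0.426, -0.3471, 0.0599]
tool_rot: [2.39, 1.755, 0.186]
contact_force: [-0.7, -0.2, 2.6]
opening: 0.0091
grip_force: 50.3
t: 12.3
tool_pos: [0.4236, -0.3463, 0.0594]
tool_rot: [2.389, 1.755, 0.187]
contact_force: [0.6, 0.0, 3.3]
opening: 0.0093
grip_force: 50.3
tcp [ 0.4231 -0.3464  0.0584] shift [-0.02 -0.07  0.09] turn [0.003 0.    0.   ] now [ 0.4236 -0.3463  0.0594] F [0.6 0.  3.3] t 12.3
```

```bash
python3 -m handwheel '[[[0,-0.1,0],[0,0,0]],[[0,-0.2,0],[0,0,0]],[[0,-0.2,0],[0,0,0]]]'; python3 -m handwheel '[[[0,-0.1,0],[0,0,0]],[[0,-0.2,0],[0,0,0]],[[0,-0.2,0],[0,0,0]]]'
```

```text
t: 12.68
tool_pos: [0.4217, -0.3457, 0.059]
tool_rot: [2.389, 1.755, 0.187]
contact_force: [1.1, -0.1, 3.8]
opening: 0.0095
grip_force: 50.5
t: 13.05
tool_pos: [0.4201, -0.3452, 0.0586]
tool_rot: [2.389, 1.754, 0.187]
contact_force: [2.0, -1.7, 3.7]
opening: 0.009
grip_force: 50.5
```

```bash
python3 -m handwheel '[[[0,-0.1,0],[0,0,0]],[[0,-0.2,0],[0,0,0]],[[0,-0.2,0],[0,0,0]]]'; python3 - <<'E'
from plan import *
im=snap('wrist');cv2.imwrite('pics/c9.png',cv2.resize(im[130:330,140:360],(660,600),interpolation=cv2.INTER_CUBIC))
plan(.016,0,-.0025,.02)
E
```

```text
t: 13.42
tool_pos: [0.4197, -0.3452, 0.0589]
tool_rot: [2.387, 1.751, 0.19]
contact_force: [9.9, -2.7, -0.5]
opening: 0.0094
grip_force: 49.8
tcp [ 0.4231 -0.3464  0.0584] shift [-0.01  0.34  0.12] turn [ 0.008  0.001 -0.001] now [ 0.4197 -0.3452  0.0589] F [ 9.9 -2.9  0.8] t 13.475
```

View pics/c9.png

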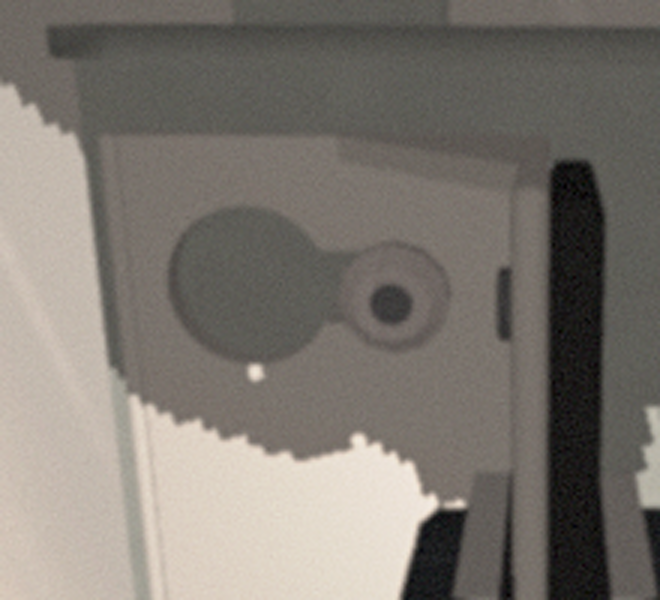

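The foot lies under the heads, the screw is at the narrow slot end (390, 300), and there is a firm stop. The bracket is home. I'll release and back off.

```bash
python3 -m handwheel '[[[0,0.2,0],[0,0,0]],[[0,0.2,0],[0,0,0]]]'; python3 -m handwheel '[[[0,0,0],[0,0,0]],[[0,0,0],[0,0,0]],[[0,0,0],[0,0,0]],[[0,0,0],[0,0,0]]]' 0; python3 -m handwheel '[[[0,0,-2],[0,0,0]],[[0,0,-6],[0,0,0]],[[0,0,-11],[0,0,0]],[[0,0,-15],[0,0,0]],[[0,0,-15],[0,0,0]]]' -0.3; python3 - <<'E'
from plan import *
snap('wrist')
print(lm('wrist','block_centre'),lm('wrist','screw_left'),lm('wrist','screw_right'))
c=ctrl.calibration('wrist')
print([proj(c,world(p,l)).round(0) for l in([.152,-.027,.035],[.046,.036,0],[.046,-.036,0])])
def blk(h,y=-.026,x=.152):
    T=R.from_matrix(D.as_matrix()@np.array([[1,0,0],[0,-1,0],[0,0,-1.]]))
    tcp=world(p,[x,y,h]);o=ctrl.get_obs();A=R.from_rotvec(o['tool_rot'])
    print(tcp,(A.inv().apply(tcp-o['tool_pos'])*100).round(2),(A.inv()*T).as_rotvec().round(3))
blk(.15)
E
```

```text
t: 13.72
tool_pos: [0.42, -0.3452, 0.0586]
tool_rot: [2.389, 1.755, 0.187]
contact_force: [2.8, -1.5, 3.9]
opening: 0.0092
grip_force: 50.7
t: 14.22
tool_pos: [0.4194, -0.3447, 0.0579]
tool_rot: [2.391, 1.756, 0.186]
contact_force: [-0.7, -0.2, 0.8]
opening: 0.0428
grip_force: 0.0
t: 14.85
tool_pos: [0.3907, -0.3373, 0.2098]
tool_rot: [2.383, 1.75, 0.186]
contact_force: [-0.3, 0.5, -0.4]
opening: 0.0553
grip_force: 0.0
[(array([418.9, 255.8]), 0.95)] [(array([292.5, 178.1]), 0.71)] [(array([292.8, 255.7]), 0.83), (array([241. , 215.3]), 0.49)]
[array([430., 265.]), array([300., 181.]), array([302., 261.])]
[ 0.46354732 -0.3889466   0.20632472] [-2.94  8.6   1.48] [-2.000e-03 -1.000e-03  1.571e+00]
```

```bash
python3 -m handwheel '[[[-0.5,1.5,0.3],[0,0,0.18]],[[-1,3,0.6],[0,0,0.36]],[[-1.5,4.5,0.9],[0,0,0.54]],[[-2,6,1.2],[0,0,0.72]],[[-2.7,8.3,1.4],[0,0,0.9]]]'; python3 -m handwheel '[[[0,0,0],[0,0,0.17]],[[0,0,0],[0,0,0.34]],[[0,0,0],[0,0,0.51]],[[0,0,0],[0,0,0.67]],[[0,0,0],[0,0,0.67]]]'; cat > blk.py <<'E'
from plan import *
def blk(h,y=-.025,x=.150):
    T=R.from_matrix(D.as_matrix()@np.array([[1,0,0],[0,-1,0],[0,0,-1.]]))
    tcp=world(p,[x,y,h]);o=ctrl.get_obs();A=R.from_rotvec(o['tool_rot'])
    print(tcp.round(4),(A.inv().apply(tcp-o['tool_pos'])*100).round(2),(A.inv()*T).as_rotvec().round(3),'t',o['t'])
E
python3 - <<'E'
from blk import *
im=snap('wrist');cv2.imwrite('pics/w10.png',im);c=ctrl.calibration('wrist');o=ctrl.get_obs()
np.savez('w10.npz',**{k:np.array(v) for k,v in c.items()})
l=lm('wrist','block_centre');print(l)
print([proj(c,world(p,q)).round(0) for q in([.150,-.025,.07],[.152,-.025,.035],[.182,.065,.014],[.182,-.065,.014])])
blk(.15);blk(.038)
E
```

```text
t: 15.68
tool_pos: [0.4615, -0.3858, 0.2058]
tool_rot: [2.985, 0.544, 0.282]
contact_force: [1.1, -0.7, 0.2]
opening: 0.0555
grip_force: 0.0
t: 16.3
tool_pos: [0.4614, -0.3857, 0.2065]
tool_rot: [3.06, -0.465, 0.321]
contact_force: [-0.9, -0.9, -0.2]
opening: 0.0555
grip_force: 0.0
[(array([329.2, 232.9]), 0.59)]
[array([326., 249.]), array([326., 232.]), array([210., 187.]), array([377., 188.])]
[ 0.462  -0.3874  0.2059] [0.06 0.12 0.15] [-0.001 -0.     0.003] t 16.4
[ 0.4842 -0.3944  0.0964] [ 0.05  0.14 11.35] [-0.001 -0.     0.003] t 16.4
```

View pics/w10.png

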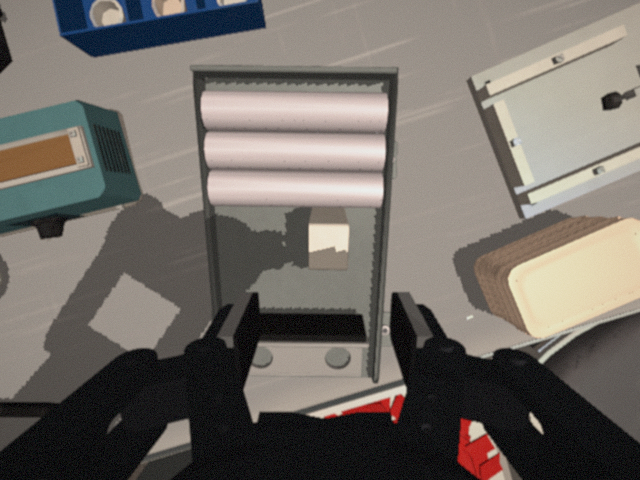

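The bracket is seated at (310, 335) with its screws home. The block's top face is centred at (329, 246), about 2 mm from the model. I'll descend and grip.

```bash
python3 -m handwheel '[[[0.2,0.3,3],[0,0,0]],[[0.2,0.3,6],[0,0,0]],[[0.2,0.3,9],[0,0,0]],[[0.2,0.3,11.2],[0,0,0]],[[0.2,0.3,11.2],[0,0,0]]]'; python3 -c "
from blk import *
blk(.038,-.027,.152); print(ctrl.get_obs()['contact_force'])"
```

```text
t: 17.02
tool_pos: [0.4842, -0.3955, 0.0966]
tool_rot: [3.061, -0.465, 0.319]
contact_force: [0.3, -0.4, -0.2]
opening: 0.0558
grip_force: 0.0
[ 0.4855 -0.3969  0.0968] [0.17 0.1  0.02] [-0.003  0.002  0.002] t 17.025
[ 0.30222542 -0.43401061 -0.19664241]
```

```bash
python3 -m handwheel '[[[0.1,0.1,0],[0,0,0]],[[0.1,0.1,0],[0,0,0]],[[0.1,0.1,0],[0,0,0]],[[0.1,0.1,0],[0,0,0]],[[0.1,0.1,0],[0,0,0]]]' 1 40; python3 -m handwheel '[[[0,0,-4],[0,0,0]],[[0,0,-9],[0,0,0]],[[0,0,-13],[0,0,0]],[[0,0,-13],[0,0,0]]]'; python3 - <<'E'
from blk import *
im=snap('wrist');cv2.imwrite('pics/w11.png',im)
print([(d['position'],d['score']) for d in ctrl.look_for('wrist','roller_1')])
go([.41,-.17,.16],72.6)
E
```

```text
t: 17.65
tool_pos: [0.4866, -0.3991, 0.1017]
tool_rot: [3.055, -0.466, 0.328]
contact_force: [-1.1, 0.3, 5.3]
opening: 0.0255
grip_force: 43.4
t: 18.15
tool_pos: [0.4607, -0.3914, 0.2312]
tool_rot: [3.051, -0.466, 0.333]
contact_force: [-0.3, -0.9, -1.8]
opening: 0.0255
grip_force: 42.6
[([244.0, 294.7], 0.83), ([294.0, 235.0], 0.58)]
shift cm [-12.39 -19.47   4.08] turn [ 0.165 -0.166 -1.564] rows>= 8.5 t 18.25
```

View pics/w11.png

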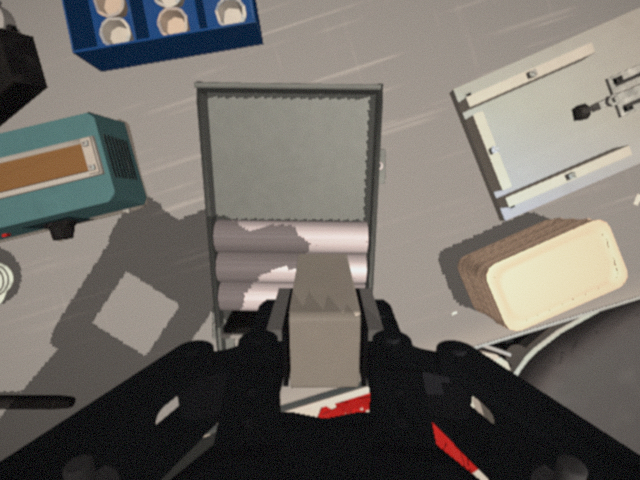

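The block is lifted and the three rollers lie in a row against the bracket at rows 235, 265 and 295. I'll carry the block to the left of the rack.

```bash
python3 -m handwheel '[[[-1,-4,0],[0,0,0]],[[-2,-9,0],[0,0,0]],[[-4,-14,0],[0,0,0]],[[-6,-19,0],[0,0,0]],[[-6,-20,0],[0,0,0]]]'; python3 -c "
from blk import *
go([.43,-.18,.07],-17.4); go([.43,-.18,.046],-17.4)"
```

```text
t: 18.88
tool_pos: [0.462, -0.1781, 0.2101]
tool_rot: [3.062, -0.463, 0.317]
contact_force: [-0.5, -0.2, -1.7]
opening: 0.0251
grip_force: 42.6
shift cm [-5.8   1.14 13.1 ] turn [-0.002 -0.206  0.004] rows>= 2.3 t 18.875
shift cm [-6.29  1.15 15.45] turn [-0.002 -0.206  0.004] rows>= 2.7 t 18.875
```

```bash
python3 -m handwheel '[[[-1.5,0,3],[0,-0.1,0]],[[-3,0.5,6],[0,-0.206,0]],[[-4.5,1,10],[0,-0.206,0]],[[-5.8,1.1,13.1],[0,-0.206,0]],[[-5.8,1.1,13.1],[0,-0.206,0]]]'; python3 -m handwheel '[[[0,0,1],[0,0,0]],[[0,0,2],[0,0,0]],[[0,0,2],[0,0,0]]]'; python3 -m handwheel '[[[0,0,0.3],[0,0,0]],[[0,0,0.3],[0,0,0]]]'
```

```text
t: 19.5
tool_pos: [0.429, -0.1819, 0.0691]
tool_rot: [-3.102, 0.475, 0.006]
contact_force: [-0.4, -0.1, -0.2]
opening: 0.0257
grip_force: 42.5
t: 19.88
tool_pos: [0.4326, -0.1834, 0.0539]
tool_rot: [3.105, -0.474, 0.009]
contact_force: [-0.5, 0.4, -1.8]
opening: 0.0252
grip_force: 42.5
t: 20.12
tool_pos: [0.4327, -0.1835, 0.0513]
tool_rot: [3.104, -0.474, 0.01]
contact_force: [0.2, -0.6, -1.7]
opening: 0.0253
grip_force: 42.5
```

```bash
python3 -m handwheel '[[[0,0,0.4],[0,0,0]],[[0,0,0.4],[0,0,0]]]'; python3 -m handwheel '[[[0,0,0.25],[0,0,0]],[[0,0,0.25],[0,0,0]]]'
```

```text
t: 20.38
tool_pos: [0.4324, -0.1834, 0.0467]
tool_rot: [3.105, -0.474, 0.008]
contact_force: [-1.3, 0.3, -1.2]
opening: 0.0253
grip_force: 42.5
t: 20.62
tool_pos: [0.4324, -0.1834, 0.0443]
tool_rot: [3.105, -0.474, 0.009]
contact_force: [-0.3, -0.2, -1.7]
opening: 0.025
grip_force: 42.5
```

```bash
python3 -m handwheel '[[[0,0,0.2],[0,0,0]],[[0,0,0.2],[0,0,0]]]'; python3 -m handwheel '[[[0,0,0.15],[0,0,0]],[[0,0,0.15],[0,0,0]]]'
```

```text
t: 20.88
tool_pos: [0.4325, -0.1834, 0.0424]
tool_rot: [3.105, -0.474, 0.009]
contact_force: [-0.7, -0.6, -1.6]
opening: 0.0255
grip_force: 42.5
t: 21.12
tool_pos: [0.4329, -0.1836, 0.042]
tool_rot: [3.105, -0.474, 0.009]
contact_force: [-1.7, 1.1, 5.0]
opening: 0.0254
grip_force: 43.3
```

Touched down. Release and rise.

```bash
python3 -m handwheel '[[[0,0,0],[0,0,0]],[[0,0,0],[0,0,0]],[[0,0,0],[0,0,0]],[[0,0,0],[0,0,0]]]' -0.3; python3 -m handwheel '[[[0,0,-2],[0,0,0]],[[0,0,-6],[0,0,0]],[[0,0,-12],[0,0,0]],[[0,0,-18],[0,0,0]],[[0,0,-22],[0,0,0]]]'; python3 -m handwheel '[[[0,0,0],[0,0,0]],[[0,0,0],[0,0,0]]]'; python3 - <<'E'
from blk import *
a=snap('wrist');b=snap('side')
cv2.imwrite('pics/e.png',np.vstack([cv2.resize(a,(400,300)),cv2.resize(b[100:380,220:420],(400,300)[::1])]))
E
```

```text
t: 21.62
tool_pos: [0.4326, -0.1835, 0.041]
tool_rot: [3.105, -0.474, 0.009]
contact_force: [-0.0, 0.2, 0.6]
opening: 0.0556
grip_force: 0.0
t: 22.25
tool_pos: [0.432, -0.1834, 0.2647]
tool_rot: [3.103, -0.474, 0.015]
contact_force: [0.5, -0.1, -0.2]
opening: 0.0554
grip_force: 0.0
t: 22.5
tool_pos: [0.431, -0.1828, 0.26]
tool_rot: [3.105, -0.474, 0.007]
contact_force: [0.1, 0.1, -0.6]
opening: 0.0556
grip_force: 0.0
```

View pics/e.png

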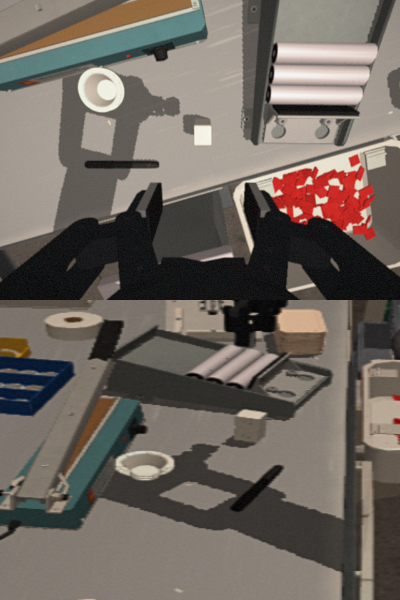

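The picture shows the three rollers in a row against the seated bracket (318, 55–112), the block upright on the worktop at (203, 135) clear of the rack, and the bowls and marker undisturbed.

```bash
python3 -c "
from station import ctrl
print(ctrl.finish_job())"
```

```text
the job is handed in; nothing more can be done
None
```

The bracket is seated with its screws home and its buffer facing the rollers, the three rollers lie in a row against it, the block stands on the worktop clear of the rack, and the job was handed in at about 22.5 s. I viewed 12 pictures, two over the limit of 10.

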